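Key a handwheel onto a gearbox shaft

ROBOT

A 7-joint arm with a two-finger parallel gripper is mounted at the origin on the work surface. World frame = base frame: x ahead of the robot, y to its left, z up, the work surface at z = 0. Lengths are in m, angles in rad, forces in N, time in s.
With the tool pointing down it reaches from about 0.425 to 0.875 m from the base axis. Payload 4.7 kg.
Tool frame: the origin (TCP) lies at the very end of the fingers, on their centre line; the grasp point (between the pads) lies 19 mm behind it; z points along the fingers, y is the line along which they close (so a half turn about z gives the same grasp; the last joint's range is limited). The gripper opens to 87 mm and grips with 3 to 60 N. Pads are 19 mm wide; open, the fingers measure 117 mm over their backs; the gripper's body (75 mm by 190 mm) begins 51 mm behind the grasp point.
Start: joints at [-1.134, 0.321, -0.07, 1.45, 0.023, 1.371, -0.057], TCP at [0.267, 0.593, 0.223] pointing down, gripper open.
Joint ranges: [-2.86, 2.86], [-0.3, 2.09], [-1.38, 1.24], [0.06, 2.45], [-1.56, 4.7], [0.09, 2.05], [-2.69, 2.69]. Speed limits (rad/s): [2.57, 2.57, 3.14, 3.14, 3.14, 3.14, 3.14].

INTERFACE

Orientations are given as a rotation vector (axis times angle).
In Python, from bench import ctrl gives the robot as it stands.
- The arm moves only by the shell command python3 -m jog 'ROWS' [FORCE]. ROWS is JSON, a list that holds one entry, the list of rows, each a list of 7 numbers: the shift along the tool's x, y, z in mm, then the turn, a rotation vector about the tool's x, y, z in degrees, then the finger opening in mm, from 0 to 87. A call has 1 to 10 rows; each row is the pose to reach, as a shift and turn from the pose commanded when the call began, along the tool's axes at that moment; what a row does not reach only later rows make up. A row lasts 1/10 s, in which the tool goes at most 50 mm and 8.59 degrees, less where a joint would pass 70% of its speed; a pose out of reach is approached as far as the arm can. A call with a gripper value outside its range is refused whole. The fingers move at their own pace and stop on an object; FORCE is the grip in N (left out, the last holds). Time passes only in rows, so rows that repeat a pose let the fingers close. It gives the time, the measured TCP pose, the force, the opening and the grip force at its end, in the units of the state.
- ctrl.get_state(): the state, without advancing time (a new reading comes with each control period).
- ctrl.get_image(name): name is "scene" or "top" or "wrist"; returns a dict with "image" (400x640x3 uint8, red, green, blue), "depth" (400x640 float32, m along the optical axis (not along the pixel's ray), 0 where there is no reading), "fov_y" (degrees; the focal length in pixels is half the picture's height over the tangent of half this angle, whatever the lens; pixels are square), "cx", "cy" (the principal point, pixels), "k1" (the pictures are not rectified: a ray, as slopes to the right and down, at radius r is drawn at 1 + k1 r^2 times it, then the intrinsics apply), "rvec" (rotation vector, rad) and "tvec" (3), from world to camera coordinates, as OpenCV has them. Camera axes: x right, y down, z forward; pixel columns grow to the right and rows downward; lengths in m; the calibration is good to about 2 mm. A picture is of the moment at which its call begins.
- ctrl.close_job(): hands the job in; it is judged then, once.
The state is a dict: "time": time; "joint_positions": joint angles; "qd": joint speeds; "joint_torque": joint torques, N m; "position": TCP position; "tool_rot": TCP orientation; "ft_force": force on the tool from outside, world axes, zero at the start; "torque": the same for the moment, N m; "grip_width": opening from 0.0 (shut) to 1.0 (fully open); "grip_force": force on a finger pad.
Only numpy, scipy, OpenCV 4.12 (cv2) and the standard library are available. Lean on these libraries where they do the work, as an engineer would, in place of code of your own. Each camera call takes 0.05 s, during which the arm holds its last target. There are 200 camera calls.

TASK

Fit the handwheel to the gearbox: drop the small loose key into the slot on top of the shaft so that it lies on the slot's floor, then turn the wheel by its crank handle, pressing lightly, until its hidden keyway finds the key, and push the wheel fully home against the shaft's shoulder. Use only the key that fits, and leave the big key, mallet, washer and nut where they lie.

Things in the scene. Friction and masses are not known exactly. Their poses are not given: they have to be found in the camera images.
- drive: Grey fixed gearbox, box 100 (x) by 95 mm, top 130 mm above the bench, with a level steel shaft along its +y, axis 90 mm above the bench. Origin: on the bench under the shaft's shoulder face (collar, 52 mm diameter, y = -17 to 0). Box spans y = -112 to -17 mm. Shaft: 36 mm diameter from y = 0 to 78 mm, then a 24 mm threaded end up to y = 110 mm.
- slot (a point): Centre of the floor of the key slot on top of the shaft, 24.25 mm along +y from the shoulder and 8 mm above the shaft axis. Axes as drive: y outwards along the shaft, z up. The slot is open upwards, 11.2 mm wide (x), 42.5 mm long (y), closed at both ends, 10 mm deep from the crown of the shaft.
- key_centre (a point): Centre of the loose key that fits: a plain steel bar 10 mm wide (x), 40 mm long (y), 16 mm tall (z), about 50 g, lying on the white pad with z up. In the slot its y axis lies along the shaft (either way round), its centre 8 mm above the slot floor, and it stands 6 mm proud of the shaft's crown.
- big_key_centre (a point): Centre of another steel key on the white pad, 16 mm wide (x), 60 mm long (y), 16 mm tall (z); too wide for the slot. Leave it. Either key can be on either place of the pad.
- pad: White plastic pad, fixed, 170 (x) by 150 (y) by 20 mm tall; origin at the centre of its underside, on the bench. The two keys lie on it.
- wheel_centre (a point): Where the wheel's axis (= shaft axis) meets its outer face; slides with the wheel, does not turn; axes as drive. The handwheel hangs on the shaft's outer end: aluminium disc, 120 mm diameter, 14 mm thick, flat outer face to +y; behind it a hub, 64 mm diameter, 46 mm long, with a keyway 13.5 mm wide in its bore. Pushing along -y slides it on; off the keyway it stops dead on the key's end.
- handle (a point): Middle of the crank handle: a black cylinder of 18 mm diameter that stands 60 mm out from the wheel's outer face along +y, parallel to the shaft and 45 mm from its axis; this point is 30 mm out from the face. It turns with the wheel.
- wheel (a joint): Turn of the handwheel (rad): 0 with the handle straight above the shaft, positive when it leans to the drive's +x side; limits +-1.4. Starts at -0.95 to -0.65; about 0.09 N m of friction, stays where left. The keyway's angle in the wheel is unknown and differs every time: it stands over the key at one value somewhere from -0.40 to 0.45 (play about +-0.08), to be found by touch.
- wheel_slide (a joint): How far the wheel has been pushed onto the shaft (m): 0 at the outer stop, 0.068 fully home with the hub against the shoulder; about 2 N of friction, stays where left. Starts at 0 to 0.008; on the end of a key in the slot the hub stops at about 0.022 to 0.026.
- mallet: Wooden-headed mallet with a yellow handle about 200 mm long, lying on the bench; origin on its underside near the middle of the handle. Leave it.
- washer: Steel washer, 48 mm diameter, 5 mm thick, on the bench; origin at the centre of its underside. Leave it.
- nut: Hexagon nut, about 38 mm across, 18 mm high, on the bench; origin at the centre of its underside. Leave it.

How it is judged:
On the way, in this order (a step that is already met when the one before it is completed fails the run):
1. the key lies on the floor of the shaft slot while the wheel is still off it (x of key_centre in the frame of slot between -0.003 and 0.003 m and y of key_centre in the frame of slot between -0.003 and 0.003 m and z of key_centre in the frame of slot between 0.006 and 0.01 m and angle between the y axis of key_centre and the y axis of slot, either way round below 0.12 rad and angle between the z axis of key_centre and the z axis of slot, either way round below 0.2 rad and value of joint wheel_slide below 0.035 m), for 0.3 s.
2. with the key in the slot, the wheel is pushed home against the shoulder (x of key_centre in the frame of slot between -0.003 and 0.003 m and y of key_centre in the frame of slot between -0.003 and 0.003 m and z of key_centre in the frame of slot between 0.006 and 0.01 m and angle between the y axis of key_centre and the y axis of slot, either way round below 0.12 rad and angle between the z axis of key_centre and the z axis of slot, either way round below 0.2 rad and value of joint wheel_slide above 0.065 m), for 0.2 s.
At the end, for the whole second after the job is handed in: The small key lies on the floor of the shaft slot (centre within 3 mm along and across, 6 to 10 mm above the floor, in line with the shaft within 0.12 rad and upright within 0.2 rad) and the handwheel is home over it, within 3 mm of the shoulder, at rest and let go (all of step 2 and velocity of joint wheel between -0.05 and 0.05 rad/s); the robot touches nothing.
It fails at once if the big key is moved more than 30 mm (distance of big_key_centre from where it was at the start of the episode above 0.03 m).
It fails at once if the mallet is moved more than 30 mm (distance of mallet from where it was at the start of the episode above 0.03 m).
It fails at once if the washer is moved more than 30 mm (distance of washer from where it was at the start of the episode above 0.03 m).
It fails at once if the nut is moved more than 30 mm (distance of nut from where it was at the start of the episode above 0.03 m).
It also fails if it takes over 72 s, if anything falls off the work surface, if the arm or the gripper's body presses on something with over 40 N, if the wrist force passes 120 N, or if a joint passes its speed limit or range.

## Working session

There is one attempt and no reset: what is moved stays moved. The work goes in short steps, Python scripts to look and compute and a shell command to move; the robot and the scene stay as the last step left them, time stands still between calls to the robot, and variables do not carry over. Pictures are saved under pics/ and viewed, at most 10 in all, crops included, and the job is handed in when it is done.

```bash
ls; mkdir -p pics
cat > h.py <<'E'
import numpy as np, cv2
from bench import ctrl
def cam(n):
    d=ctrl.get_image(n); f=200/np.tan(np.radians(d["fov_y"])/2)
    d["K"]=np.array([[f,0,d["cx"]],[0,f,d["cy"]],[0,0,1.]]); d["R"]=cv2.Rodrigues(np.array(d["rvec"],float))[0]
    d["t"]=np.array(d["tvec"],float).ravel(); d["D"]=np.array([d["k1"],0,0,0,0.]); return d
def rays(d,uv):
    p=cv2.undistortPoints(np.array(uv,float).reshape(-1,1,2),d["K"],d["D"]).reshape(-1,2)
    return np.c_[p,np.ones(len(p))]
def onplane(d,uv,z):
    r=rays(d,uv)@d["R"]; c=-d["R"].T@d["t"]; return c+r*((z-c[2])/r[:,2])[:,None]
def cloud(d):
    v,u=np.mgrid[0:400,0:640]; r=rays(d,np.c_[u.ravel(),v.ravel()]); z=d["depth"].ravel()
    return ((r*z[:,None]-d["t"])@d["R"]).reshape(400,640,3)
def proj(d,P):
    return cv2.projectPoints(np.array(P,float).reshape(-1,1,3),np.array(d["rvec"],float),d["t"],d["K"],d["D"])[0].reshape(-1,2)
def save(d,n): cv2.imwrite("pics/"+n,cv2.cvtColor(d["image"],cv2.COLOR_RGB2BGR))
def T():
    s=ctrl.get_state(); return cv2.Rodrigues(np.array(s["tool_rot"],float))[0],np.array(s["position"])
def toTool(P):
    R,p=T(); return (np.array(P)-p)@R*1000
E
python3 - <<'E'
from h import *
for n in("scene","top","wrist"):
    d=cam(n);save(d,n+"0.png");print(n,d["fov_y"],d["k1"],-d["R"].T@d["t"],(d["depth"]>0).mean())
print(ctrl.get_state())
E
```

```text
pics
scene 51.9153030256543 0.01995708312249068 [ 1.25751841 -0.22677084  0.73333172] 0.99601953125
top 51.14782256033352 -0.09559023348928632 [0.45250875 0.01113619 1.2711377 ] 0.9961484375
wrist 66.35239387551269 -0.009963323204021785 [0.20545182 0.61903478 0.38292965] 0.95676953125
{'time': 0.15, 'joint_positions': array([-1.1339001 ,  0.32163726, -0.07007471,  1.45140119,  0.02262018,
        1.37078985, -0.05692434]), 'qd': array([-0.00086924, -0.00382614, -0.00104312, -0.00376447,  0.00068145,
        0.00178026,  0.00232455]), 'joint_torque': array([-4.43975932e-04, -4.91790926e+01, -4.04516626e-01, -3.12880147e+01,
       -6.37967256e-02,  4.03949828e-02,  1.09735026e-04]), 'position': array([0.26658618, 0.59235911, 0.22171951]), 'tool_rot': array([-6.59158056e-01, -3.07146154e+00,  2.25592960e-03]), 'ft_force': array([ 0.08543016,  0.3259691 , -0.20809156]), 'torque': array([-0.0076172 ,  0.04204272, -0.00827168]), 'grip_force': 0.0, 'grip_width': 0.9978284491241253}
```

View pics/top0.png

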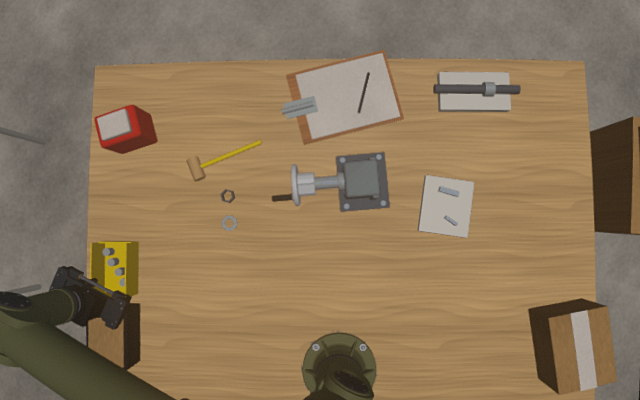

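View pics/scene0.png

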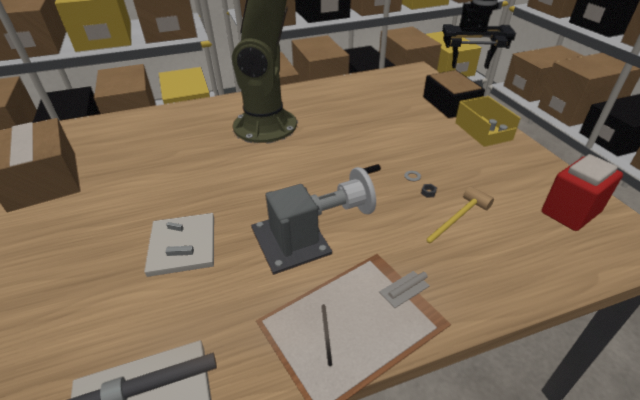

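The top view shows the gearbox at (362,180), the wheel at (297,185) with its handle at (283,198), and the pad at (446,206). The small key is at (450,220) and the big key at (449,191). The scene view agrees.

Run:
```python
from h import *
d=cam("top");C=cloud(d)
def reg(m,u0,u1,v0,v1):
    k=np.zeros((400,640),bool);k[v0:v1,u0:u1]=1;return k&m
def show(n,k):
    q=C[k]; r=cv2.minAreaRect((q[:,:2]*1000).astype(np.float32)); print(n,k.sum(),q.mean(0).round(4),r)
Z=C[...,2]
show("box",reg((Z>.12)&(Z<.14),338,392,150,215))
show("shaft",reg((Z>.095)&(Z<.115),318,342,165,200))
show("pad",reg((Z>.012)&(Z<.028),410,480,170,245))
k=reg((Z>.03)&(Z<.045),410,480,170,245)
n,l,s,c=cv2.connectedComponentsWithStats(k.astype(np.uint8))
for i in range(1,n): 
    if s[i,4]>10: show(("key",c[i]),l==i)
show("wheel",reg((Z>.03)&(Z<.2),288,302,160,210))
h=reg((Z>.05)&(Z<.2),268,288,190,206);show("handle",h)
hc=C[h];print(hc[:,2].max())
# grey level segmentation of keys
g=cv2.cvtColor(d["image"],cv2.COLOR_RGB2GRAY)
print(g[205:235:3,435:465:3])
sh=reg((Z>.1)&(Z<.112),318,342,165,200);q=C[sh];print(np.polyfit(q[:,1],q[:,0],1))
```

```text
box 1281 [ 0.5629 -0.0622  0.13  ] ((562.9607543945312, -56.030609130859375), (115.08649444580078, 107.22355651855469), 5.747243404388428)
shaft 294 [0.5563 0.024  0.1043] ((558.9822998046875, 24.035293579101562), (64.84029388427734, 48.13010787963867), 89.2547836303711)
pad 2670 [ 0.4867 -0.3232  0.0208] ((488.2440490722656, -324.83636474609375), (152.7049102783203, 171.6272430419922), 81.41262817382812)
('key', array([448.90178571, 190.72321429])) 112 [ 0.5319 -0.3292  0.0366] ((532.1129150390625, -328.96240234375), (58.40712356567383, 16.88027572631836), 71.82948303222656)
('key', array([450.375     , 220.08928571])) 56 [ 0.445  -0.3317  0.0363] ((444.6849365234375, -332.4668884277344), (42.74604034423828, 10.764707565307617), 56.541038513183594)
wheel 389 [0.5434 0.1176 0.1281] ((547.4153442382812, 117.83141326904297), (34.23225784301758, 114.33328247070312), 82.85177612304688)
handle 98 [0.5108 0.1607 0.1271] ((511.6518249511719, 161.49008178710938), (41.9107551574707, 16.798269271850586), 89.90958404541016)
0.13372777083055695
[[174 174 174 174 175 174 174 173 174 173]
 [174 175 175 173 174 173 173 175 173 173]
 [175 174 174 173 174 174 175 174 173 173]
 [174 174 175 176 175 174 173 173 173 174]
 [174 174 172 123 143 170 175 174 173 173]
 [173 173 175 176 119 140 150 176 172 172]
 [174 174 173 174 174 172 133 142 174 173]
 [174 173 174 174 174 174 177 174 173 173]
 [174 174 175 173 174 174 174 173 173 174]
 [172 177 176 174 174 174 173 173 173 173]]
[-0.09151909  0.55890259]
```

```bash
cat >> h.py <<'E'
def row(P,ang):
    """row for world TCP P, tool down, closing direction at ang deg"""
    R,p=T(); a=np.radians(ang); y=np.array([np.cos(a),np.sin(a),0]); z=np.array([0,0,-1.]); G=np.c_[np.cross(y,z),y,z]
    return ((np.array(P)-p)@R*1000).round(1),np.degrees(cv2.Rodrigues(R.T@G)[0].ravel()).round(1)
E
python3 - <<'E'
from h import *
for P,a in(((.38,.42,.32),30),((.5,.2,.32),10),((.5,-.2,.3),-30),((.46,-.33,.2),-33.5)): print(row(P,a))
E
```

```text
(array([-174.2, -110.9,  -98. ]), array([-0.1,  0. , 35.8]))
(array([-373.9, -262.2,  -97.8]), array([-0.1,  0. , 55.8]))
(array([-538. , -627. ,  -77.4]), array([-0. ,  0.1, 95.8]))
(array([-554.8, -761.9,   22.8]), array([-0. ,  0.1, 99.3]))
```

```bash
python3 -m jog '[[[-87,-55,-90,0,0,9,40],[-174,-111,-98,0,0,18,40],[-174,-111,-98,0,0,27,40],[-174,-111,-98,0,0,36,40],[-174,-111,-98,0,0,36,40],[-374,-262,-98,0,0,56,40],[-374,-262,-98,0,0,56,40],[-374,-262,-98,0,0,56,40],[-374,-262,-98,0,0,56,40],[-374,-262,-98,0,0,56,40]]]'
python3 - <<'E'
from h import *
for P,a in(((.5,-.2,.3),-30),((.46,-.33,.2),-33.5)): print(row(P,a))
E
```

```text
time: 1.2
position: [0.5004, 0.1999, 0.3203]
tool_rot: [-2.018, -2.407, -0.001]
ft_force: [0.1, 0.4, 0.1]
grip_width: 0.464
grip_force: 0.0
(array([-393.8,  -70. ,   20.1]), array([-0., -0., 40.]))
(array([-514.9, -132. ,  120. ]), array([-0. , -0. , 43.5]))
```

```bash
python3 -m jog '[[[-394,-70,20,0,0,40,40],[-394,-70,20,0,0,40,40],[-394,-70,20,0,0,40,40],[-394,-70,20,0,0,40,40],[-394,-70,20,0,0,40,40],[-394,-70,20,0,0,40,40],[-394,-70,20,0,0,40,40],[-515,-132,120,0,0,43.5,40],[-515,-132,120,0,0,43.5,40],[-515,-132,120,0,0,43.5,40]]]'
python3 -m jog '[[[0,0,0,0,0,0,40],[0,0,0,0,0,0,40],[0,0,0,0,0,0,40]]]'
python3 - <<'E'
from h import *
d=cam("wrist");save(d,"w1.png")
c=-d["R"].T@d["t"];print(c,T()[1])
g=cv2.cvtColor(d["image"],cv2.COLOR_RGB2GRAY)
print(proj(d,[[.445,-.332,.036],[.532,-.329,.036]]))
E
```

```text
time: 2.2
position: [0.4693, -0.2774, 0.2295]
tool_rot: [2.767, 1.488, 0.002]
ft_force: [0.6, 0.2, -1.1]
grip_width: 0.456
grip_force: 0.0
time: 2.5
position: [0.4704, -0.2751, 0.2305]
tool_rot: [-2.767, -1.487, -0.001]
ft_force: [0.3, 0.4, -0.1]
grip_width: 0.469
grip_force: 0.0
[ 0.50543197 -0.22080025  0.39193834] [ 0.47057679 -0.27488801  0.2307383 ]
[[330.68537962 224.15463017]
 [390.558313   183.86538537]]
```

View pics/w1.png

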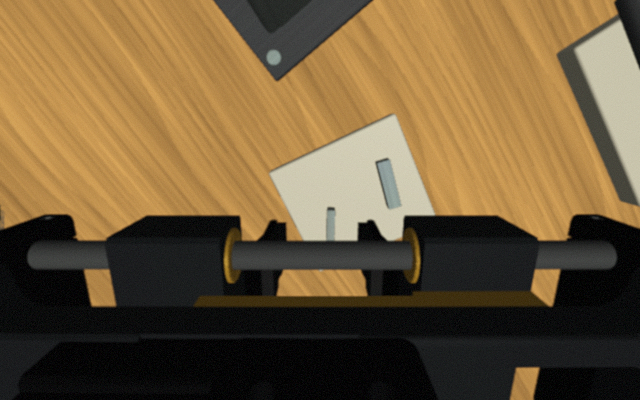

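The wrist view shows the big key at (388,183) and the small key at (331,222). The gripper partly hides the small key, so I'll back off along tool -x and look again.

```bash
python3 -m jog '[[[-50,0,0,0,0,0,40],[-60,0,0,0,0,0,40],[-60,0,0,0,0,0,40],[-60,0,0,0,0,0,40]]]'
cat > key.py <<'E'
from h import *
d=cam("wrist");g=cv2.cvtColor(d["image"],cv2.COLOR_RGB2HSV)
hint=proj(d,[.445,-.332,.036])[0];print(hint)
C=cloud(d);m=(np.linalg.norm(C[...,:2]-[.445,-.332],axis=2)<.04)&(abs(C[...,2]-.037)<.006)
q=C[m];print(m.sum(),q[:,2].mean())
c,_=cv2.findContours(m.astype(np.uint8),0,2);c=max(c,key=cv2.contourArea)
P=onplane(d,c.reshape(-1,2),.036)[:,:2]*1000;print(cv2.minAreaRect(P.astype(np.float32)))
save(d,"w2.png")
E
python3 key.py
```

```text
time: 2.95
position: [0.4373, -0.325, 0.2307]
tool_rot: [-2.769, -1.485, -0.003]
ft_force: [0.7, -0.2, -0.6]
grip_width: 0.456
grip_force: 0.0
[330.97113212 176.19938186]
281 0.03504757759941254
((443.8581848144531, -332.6901550292969), (38.757568359375, 9.87364673614502), 54.599979400634766)
```

Run:
```python
from h import *
print(row((.4441,-.3326,.06),-35.2),row((.4441,-.3326,.029),-35.2))
```

```text
(array([ -3.2,   9.9, 170.5]), array([ 0. , -0.1,  1.7])) (array([ -3.2,   9.9, 201.5]), array([ 0. , -0.1,  1.7]))
```

View pics/w2.png

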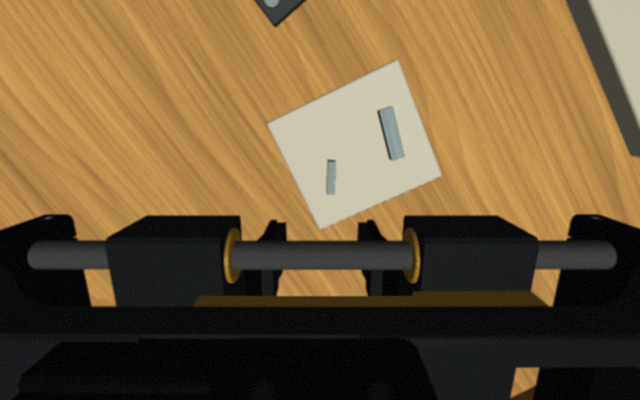

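The small key is fully visible at (331,176) and the big key is at (391,133). Descending in two stages.

```bash
python3 -m jog '[[[-3,10,50,0,0,1.7,30],[-3,10,100,0,0,1.7,30],[-3,10,150,0,0,1.7,30],[-3,10,165,0,0,1.7,30],[-3,10,165,0,0,1.7,30],[-3,10,165,0,0,1.7,30]]]'
sed -i 's/w2/w3/' key.py; python3 key.py
python3 - <<'E'
from h import *
print(row((.4441,-.3326,.029),-35.2))
E
```

```text
time: 3.6
position: [0.4442, -0.335, 0.0672]
tool_rot: [2.789, 1.441, 0.002]
ft_force: [0.1, -0.9, -0.4]
grip_width: 0.349
grip_force: 0.0
[320.99377128 214.83454414]
794 0.03506183117165476
((445.414794921875, -330.8357238769531), (36.544559478759766, 9.904151916503906), 54.892154693603516)
(array([ 2. , -2.3, 38.9]), array([ 0.2, -0. , -0.2]))
```

View pics/w3.png

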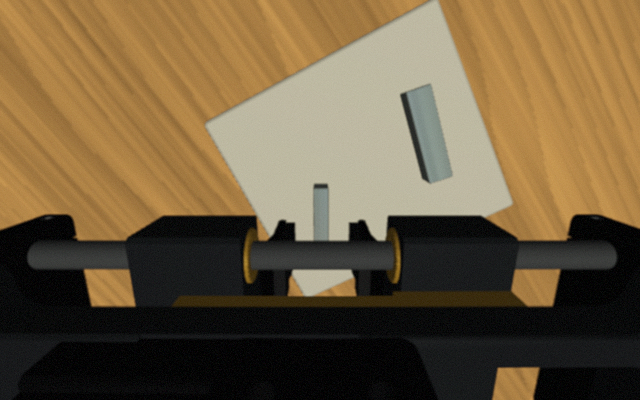

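The key at (321,213) sits centred between the finger pads at columns 293 and 350. Now descend and grip.

```bash
python3 -m jog '[[[2,-2,25,0,0,0,30],[2,-2,38,0,0,0,30],[2,-2,38.5,0,0,0,30],[2,-2,38.5,0,0,0,30],[2,-2,38.5,0,0,0,5],[2,-2,38.5,0,0,0,5],[2,-2,38.5,0,0,0,5],[2,-2,38.5,0,0,0,5],[2,-2,38.5,0,0,0,5],[2,-2,38.5,0,0,0,5]]]' 25
python3 - <<'E'
from h import *
s=ctrl.get_state();print(s["position"],s["tool_rot"],s["grip_width"]*87)
for P,a in(((.4441,-.3326,.20),-35.2),((.48,-.2,.26),-15),((.51,-.1,.26),-5),((.53,.0,.26),5.4)): print(row(P,a))
E
```

```text
time: 4.65
position: [0.4427, -0.3321, 0.0274]
tool_rot: [2.791, 1.44, 0.001]
ft_force: [1.0, -0.5, 3.8]
grip_width: 0.112
grip_force: 25.0
[ 0.44268302 -0.33214598  0.02739145] [2.79105103e+00 1.43979459e+00 1.29425597e-03] 9.783207502655126
(array([   0.5,    1.6, -172.6]), array([ 0.1, -0. , -0.2]))
(array([ 129.4,  -45.9, -232.6]), array([  0.1,  -0. , -20.4]))
(array([ 228.2,  -79.4, -232.7]), array([  0.1,   0. , -30.4]))
(array([ 321.3, -121.1, -232.7]), array([  0.1,   0. , -40.8]))
```

```bash
python3 -m jog '[[[0,0,0,0,0,0,16],[0,0,-1,0,0,0,16],[0,0,-2.5,0,0,0,16],[0,0,-2.5,0,0,0,5],[0,0,-2.5,0,0,0,5],[0,0,-2.5,0,0,0,5],[0,0,-2.5,0,0,0,5],[0,0,-2.5,0,0,0,5],[0,0,-20,0,0,0,5]]]' 25
python3 - <<'E'
from h import *
s=ctrl.get_state();print(s["position"],s["tool_rot"],s["grip_width"]*87)
for P,a in(((.48,-.2,.26),-15),((.51,-.1,.26),-5),((.53,.0,.26),5.4)): print(row(P,a))
E
```

```text
time: 5.55
position: [0.4404, -0.3305, 0.045]
tool_rot: [-2.789, -1.439, 0.005]
ft_force: [0.6, 0.3, -0.9]
grip_width: 0.106
grip_force: 25.0
[ 0.44038762 -0.33045876  0.0450354 ] [-2.78850183 -1.4386558   0.00454651] 9.22619878966636
(array([ 129.1,  -44.3, -214.9]), array([ -0.3,  -0. , -20.4]))
(array([ 228. ,  -77.9, -214.8]), array([ -0.3,  -0. , -30.4]))
(array([ 321.1, -119.5, -214.7]), array([ -0.3,  -0.1, -40.8]))
```

```bash
python3 -m jog '[[[0,0,-50,0,0,-4,5],[20,-5,-100,0,0,-8,5],[60,-15,-150,0,0,-14,5],[129,-44,-205,0,0,-20.4,5],[129,-44,-205,0,0,-20.4,5],[228,-78,-205,0,0,-30.4,5],[228,-78,-205,0,0,-30.4,5],[321,-120,-205,0,0,-40.8,5],[321,-120,-205,0,0,-40.8,5],[321,-120,-205,0,0,-40.8,5]]]' 30
python3 - <<'E'
from h import *
s=ctrl.get_state();print(s["position"],s["tool_rot"],s["grip_width"]*87)
print(row((.5546,.026,.25),5.4))
E
```

```text
time: 6.55
position: [0.5305, 0.0066, 0.2513]
tool_rot: [-2.102, -2.331, -0.002]
ft_force: [-0.0, 1.1, -0.7]
grip_width: 0.107
grip_force: 30.0
[0.53051169 0.0066224  0.25128538] [-2.10234399e+00 -2.33136289e+00 -2.02331041e-03] 9.320543608315571
(array([16.8, 26. ,  1.3]), array([-0. , -0.1,  0.5]))
```

```bash
python3 -m jog '[[[17,26,1,0,0,0.5,5],[17,26,1,0,0,0.5,5],[17,26,1,0,0,0.5,5],[17,26,1,0,0,0.5,5]]]'
python3 - <<'E'
from h import *
s=ctrl.get_state();print(s["position"],s["tool_rot"],s["grip_width"]*87)
d=cam("wrist");save(d,"w4.png");print(-d["R"].T@d["t"])
print(proj(d,[[.5546,.026,.108],[.557,.002,.108],[.5546,.026,.25],[.563,-.062,.13]]).round(1))
E
```

```text
time: 6.95
position: [0.5541, 0.0171, 0.2507]
tool_rot: [-2.127, -2.312, 0.001]
ft_force: [0.7, -0.9, -0.8]
grip_width: 0.11
grip_force: 30.0
[0.55412782 0.01710086 0.25072477] [-2.12732128e+00 -2.31158214e+00  1.45483116e-03] 9.540540703419166
[0.54760916 0.08226823 0.41205145]
[[324.3 175.9]
 [324.6 199. ]
 [326.1 222.5]
 [325.4 266.1]]
```

View pics/w4.png

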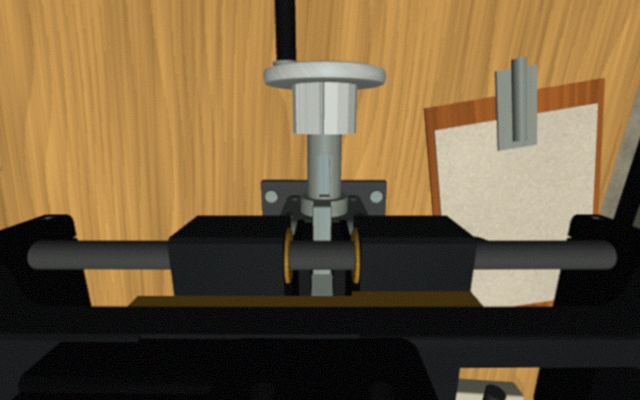

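The slot on the shaft shows at column 324, rows about 155–197. The held key is at (321,215), the hub at (325,110) and the handle at (285,30).

Run:
```python
import cv2
i=cv2.imread("pics/w4.png")[130:230,285:365]
cv2.imwrite("pics/c4.png",cv2.resize(i,None,fx=6,fy=6,interpolation=cv2.INTER_CUBIC))
```

```text
(no output)
```

View pics/c4.png

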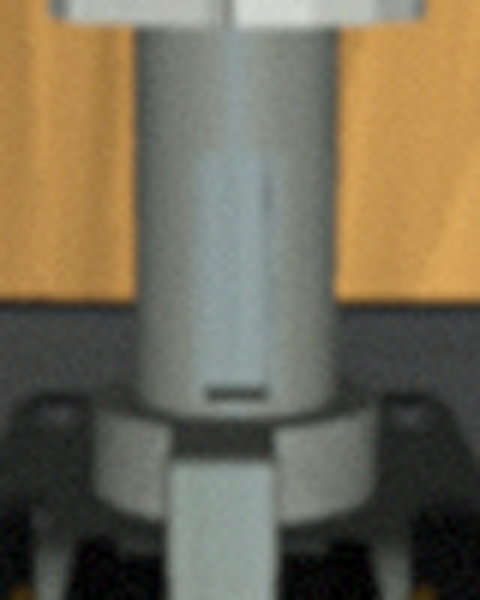

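Run:
```python
from h import *
d=cam("wrist");R,p=T();print(p)
f=lambda x,y:(285+x/6-.5+.08,130+y/6-.5+.08)
def w(x,y,z): return onplane(d,[f(x,y)],z)[0]
a=np.radians(5.5);U=np.array([-np.sin(a),np.cos(a),0])
e0=w(238,400,.108);e1=w(238,152,.108);print("slot ends",e0,e1,np.linalg.norm(e1-e0))
print("slot sides",w(203,250,.1071),w(272,250,.1071))
print("shaft edges top",w(137,60,.09),w(335,60,.09),"low",w(140,360,.09),w(335,360,.09))
zt=p[2]-.0019+.008
t=w(222,458,zt);b=w(222,427,zt-.016)
print("key top",w(167,458,zt),w(277,458,zt),"end",t,b,"centre",t-U*.02,b-U*.02)
C=cloud(d); Z=C[...,2]
# shaft crown from depth, and wheel/hub
q=C[140:152,312:336].reshape(-1,3);print("crown z",np.percentile(q[:,2],[50,90,99]))
# top camera yaw: box front etc.
```

```text
[0.55425343 0.01728962 0.25102939]
slot ends [0.55645838 0.00492611 0.108     ] [0.55289452 0.04714346 0.108     ] 0.04236750977669391
slot sides [0.54842852 0.03015689 0.1071    ] [0.55999274 0.03111039 0.1071    ]
shaft edges top [0.53443127 0.05949464 0.09      ] [0.56861683 0.06231151 0.09      ] low [0.53875375 0.00631615 0.09      ] [0.57378046 0.00920528 0.09      ]
key top [0.54633041 0.03705092 0.25712939] [0.55596991 0.03784636 0.25712939] end [0.55115025 0.0374487  0.25712939] [0.55126241 0.03593586 0.24112939] centre [0.55306717 0.01754078 0.25712939] [0.55317932 0.01602793 0.24112939]
crown z [0.10592098 0.10747666 0.10868779]
```

Run:
```python
from h import *
print(row((.5555+.0014,.0112,.124),5.1))
```

```text
(array([ -6.3,   2.1, 127. ]), array([ 0. , -0. , -0.3]))
```

```bash
python3 -m jog '[[[-6,2,40,0,0,-0.3,5],[-6,2,80,0,0,-0.3,5],[-6,2,110,0,0,-0.3,5],[-6,2,126,0,0,-0.3,5],[-6,2,126,0,0,-0.3,5],[-6,2,126,0,0,-0.3,5],[-6,2,126,0,0,-0.3,5]]]'
python3 - <<'E'
from h import *
d=cam("wrist");save(d,"w5.png");R,p=T();print(p,np.degrees(np.arctan2(R[1,1],R[0,1])))
cv2.imwrite("pics/c5.png",cv2.resize(cv2.imread("pics/w5.png")[120:230,265:385],None,fx=5,fy=5,interpolation=cv2.INTER_CUBIC))
E
```

```text
time: 7.75
position: [0.5576, 0.0124, 0.1257]
tool_rot: [2.119, 2.318, 0.002]
ft_force: [0.4, 0.2, -0.9]
grip_width: 0.108
grip_force: 30.0
[0.55757241 0.01256104 0.125678  ] 5.1411983241894905
```

View pics/c5.png

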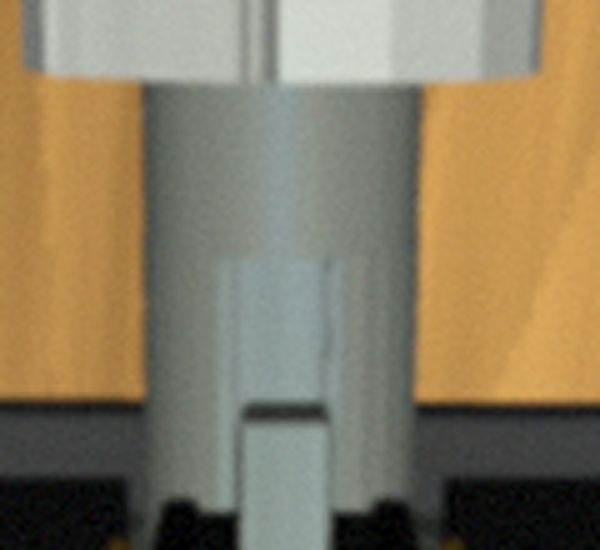

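Run:
```python
from h import *
d=cam("wrist");R,p=T();print(p)
f=lambda x,y:(265+x/5-.4,120+y/5-.4)
def w(x,y,z): return (onplane(d,[f(x,y)],z)[0]-p)@R*1000
zk=p[2]-.0099
print("key bottom end",w(245,403,zk),w(326,403,zk),"top end",w(242,420,zk+.016),w(329,420,zk+.016))
print("slot end",w(240,260,.1071),w(324,260,.1071),w(335,260,.1071))
print("shaft",w(146,150,.09),w(421,150,.09),w(150,400,.09),w(413,400,.09))
g=cv2.cvtColor(d["image"],cv2.COLOR_RGB2GRAY).astype(int)
print(g[176:198:3,305:336])
```

```text
[0.55758116 0.01268154 0.12561809]
key bottom end [19.16219522 -5.96035365  9.89668449] [19.15151205  3.43478375  9.90977665] top end [21.61340506 -5.84796927 -6.10253765] [21.6028489   3.32645979 -6.08975308]
slot end [34.46676676 -6.66733439 18.51777307] [34.45646929  3.33190331 18.53170732] [34.45518248  4.64144272 18.53353222]
shaft [ 45.81029744 -19.11384197  35.60339158] [45.77688448 16.11954084 35.65249116] [ 12.66763101 -19.33415468  35.59446757] [12.62786855 15.73448731 35.64333589]
[[124 123 132 139 142 137 122 133 147 149 150 151 148 148 150 151 150 154
  153 155 155 154 154 146 136 137 141 149 137 133 134]
 [122 124 130 140 143 135 124 137 144 151 150 150 150 149 148 147 149 154
  157 156 154 156 151 145 140 133 134 141 138 131 128]
 [120 123 128 137 143 135 122 130 147 151 148 149 144 149 150 151 150 151
  156 155 154 155 151 148 138 128 134 139 140 131 128]
 [121 126 131 138 143 133 123 136 144 152 149 151 150 146 147 147 153 154
  155 155 155 155 156 141 134 137 141 147 132 129 134]
 [125 122 132 139 143 133 123 131 147 150 152 150 147 149 148 153 151 152
  156 152 158 152 151 146 134 139 144 146 135 130 130]
 [123 129 128 133 143 139 128 134 145 154 148 153 151 150 148 151 150 157
  154 157 155 152 149 145 130 142 148 144 138 131 132]
 [120 125 126 139 141 139 129 134 145 152 152 151 152 147 148 150 153 156
  155 155 157 151 151 144 135 139 141 141 134 132 132]
 [121 126 127 133 141 140 127 132 145 155 151 151 154 151 149 153 151 161
  154 155 150 151 150 141 130 135 138 143 131 133 132]]
```

Run:
```python
from h import *
d=cam("wrist");R,p=T();C=(cloud(d)-p)@R*1000
np.set_printoptions(suppress=True,linewidth=150)
for r in range(196,226,2): print(r,np.median(C[r,317:328],axis=0).round(1))
k=C[206:240,317:328].reshape(-1,3);k=k[abs(k[:,2]+6)<6];print(len(k),np.polyfit(k[:,0],k[:,2],1))
```

```text
196 [16.9 -1.  28.5]
198 [15.6 -1.  28.6]
200 [19.5 -1.   9. ]
202 [20.7 -1.1  0.4]
204 [20.9 -1.1 -4.3]
206 [19.9 -1.1 -4.8]
208 [18.9 -1.1 -5. ]
210 [17.9 -1.1 -5.5]
212 [16.6 -1.1 -4.8]
214 [15.7 -1.1 -5.5]
216 [14.5 -1.1 -5.4]
218 [13.5 -1.1 -5.8]
220 [12.5 -1.1 -6. ]
222 [11.3 -1.1 -5.9]
224 [10.3 -1.1 -6.1]
373 [ 0.12849791 -7.4395174 ]
```

```bash
python3 -m jog '[[[6,-0.6,-2,0,4,0,5],[12.7,-0.6,-2,0,7.3,0,5],[12.7,-0.6,-2,0,7.3,0,5],[12.7,-0.6,-2,0,7.3,0,5],[12.7,-0.6,0,0,7.3,0,5],[12.7,-0.6,4,0,7.3,0,5],[12.7,-0.6,8,0,7.3,0,5],[12.7,-0.6,8,0,7.3,0,5]]]'
python3 - <<'E'
from h import *
R,p=T();print(p,R.round(3).tolist())
d=cam("wrist");save(d,"w6.png")
C=(cloud(d)-p)
np.set_printoptions(suppress=True,linewidth=150)
for r in range(190,224,3): print(r,(np.median(C[r,317:328],axis=0)*1000).round(1))
E
```

```text
time: 8.7
position: [0.5548, 0.0259, 0.1159]
tool_rot: [-2.052, -2.248, -0.129]
ft_force: [0.1, -0.1, -0.8]
grip_width: 0.112
grip_force: 30.0
[0.55478367 0.02585267 0.11592799] [[-0.09, 0.996, -0.013], [0.988, 0.091, 0.126], [0.127, -0.002, -0.992]]
190 [-3.5 25.9 -8.8]
193 [-3.3 24.  -9.1]
196 [-3.1 22.3 -9.2]
199 [ -2.9  19.2 -18.9]
202 [-2.9 20.3  1.8]
205 [-2.9 19.5  7.4]
208 [-2.7 17.9  7.1]
211 [-3.1 16.3  7.7]
214 [-2.4 14.7  7.2]
217 [-2.3 13.1  7.9]
220 [-2.1 11.3  7. ]
223 [-2.   9.7  7.1]
```

Run:
```python
from h import *
d=cam("wrist");R,p=T();im=d["image"].astype(int);sat=im[...,0]-im[...,2]
U=R[:,0]*[1,1,0];U/=np.linalg.norm(U);V=np.array([U[1],-U[0],0]);print(p,U,V)
for r in range(148,192,8):
    c=np.where(sat[r,270:380]<35)[0]+270; a=onplane(d,[(c.min()-.5,r),(c.max()+.5,r)],.09); print(r,c.min(),c.max(),((a-p)@V*1000).round(2),(((a-p)@V).mean()*1000).round(2))
g=cv2.cvtColor(d["image"],cv2.COLOR_RGB2GRAY).astype(int)
for r in(207,211): print(g[r,308:338])
a=onplane(d,[(308,208),(338,208)],p[2]+.0075);print((a-p)@V*1000)
s=ctrl.get_state()["ft_force"];print(s)
```

```text
[0.55527221 0.02563473 0.11661387] [-0.09039043  0.99590641  0.        ] [0.99590641 0.09039043 0.        ]
148 272 374 [-33.14  31.74] -0.7
156 272 374 [-33.23  31.84] -0.7
164 296 350 [-18.11  16.73] -0.69
172 296 350 [-18.16  16.78] -0.69
180 296 350 [-18.22  16.84] -0.69
188 296 350 [-18.27  16.89] -0.69
[125 126 137 132 111 118 141 143 149 151 146 150 149 152 151 153 152 154
 155 152 154 150 131 121 127 138 144 142 132 131]
[128 129 135 136 112 121 143 150 150 146 147 147 148 155 149 153 152 152
 154 152 156 147 136 119 121 138 144 142 131 131]
[-8.76384991  7.17715322]
[ 1.18050285 -0.40735024  0.77725708]
```

```bash
python3 -m jog '[[[0,0.8,0,0,0,0,5],[0,0.8,0,0,0,0,5],[-0.25,0.8,2,0,0,0,5],[-0.5,0.8,4,0,0,0,5],[-0.5,0.8,4,0,0,0,5]]]'
python3 -c "
from h import *
for i in range(3): cam('wrist');print(T()[1],ctrl.get_state()['ft_force'])"
```

```text
time: 9.3
position: [0.556, 0.0256, 0.1124]
tool_rot: [-2.053, -2.248, -0.13]
ft_force: [-0.5, 0.4, -0.9]
grip_width: 0.109
grip_force: 30.0
[0.55606644 0.02560521 0.11259585] [-0.22053138 -0.56500333  0.32982093]
[0.55615124 0.02559414 0.11269341] [-0.2683543   0.42604552 -0.3254613 ]
[0.55625218 0.02559024 0.11278911] [ 0.1446559  -0.44780765 -1.57172427]
```

```bash
python3 -m jog '[[[-0.12,0,1,0,0,0,5],[-0.25,0,2,0,0,0,5],[-0.4,0,3,0,0,0,5],[-0.5,0,4,0,0,0,5],[-0.5,0,4,0,0,0,5]]]'
python3 -c "
from h import *
for i in range(2): d=cam('wrist');R,p=T();print(p,ctrl.get_state()['ft_force'])
C=cloud(d)
print(np.median(C[207:222,317:328].reshape(-1,3),axis=0))
for r in range(196,208,2): print(r,C[r,322])"
```

```text
time: 9.95
position: [0.5562, 0.0256, 0.1086]
tool_rot: [-2.054, -2.248, -0.131]
ft_force: [-0.2, -0.2, -0.1]
grip_width: 0.11
grip_force: 30.0
[0.55623654 0.02561471 0.10871716] [ 0.66276321  0.39113831 -0.0370334 ]
[0.55622833 0.02567966 0.1087764 ] [-0.40690745 -0.04835915 -1.19958368]
[0.55378613 0.04038246 0.11615551]
196 [0.55303174 0.04885221 0.1068902 ]
198 [0.55313908 0.04766513 0.10641441]
200 [0.55329954 0.04592792 0.10192602]
202 [0.55328288 0.04602507 0.11081318]
204 [0.55332373 0.0455309  0.11493105]
206 [0.55339611 0.04471069 0.11660339]
```

```bash
python3 -m jog '[[[-0.12,0,1,0,0,0,5],[-0.2,0,1.7,0,0,0,5],[-0.2,0,1.7,0,0,0,5],[-0.2,0,1.7,0,0,0,20],[-0.2,0,1.7,0,0,0,20],[-0.2,0,1.7,0,0,0,20]]]'
python3 -m jog '[[[1,0,-10,0,0,0,20],[6,0,-50,0,0,0,20],[12,0,-100,0,0,0,20],[12,0,-100,0,-7.3,0,20],[12,0,-100,0,-7.3,0,20]]]'
python3 - <<'E'
from h import *
d=cam("wrist");R,p=T();print(p);save(d,"w7.png")
C=cloud(d);m=(abs(C[...,0]-.555)<.008)&(abs(C[...,1]-.026)<.03)&(C[...,2]>.1095)&(C[...,2]<.13)
q=C[m];print(m.sum(),q.min(0),q.max(0),np.median(q,axis=0),np.polyfit(q[:,1],q[:,2],1) if len(q) else 0)
for t in(.111,): 
    c,_=cv2.findContours(m.astype(np.uint8),0,2);c=max(c,key=cv2.contourArea);print(cv2.minAreaRect((onplane(d,c.reshape(-1,2),.114)[:,:2]*1000).astype(np.float32)))
i=cv2.imread("pics/w7.png");u,v=proj(d,[.555,.026,.11])[0].astype(int);print(u,v)
cv2.imwrite("pics/c7.png",cv2.resize(i[20:240,210:430],None,fx=2.7,fy=2.7,interpolation=cv2.INTER_CUBIC))
E
```

```text
time: 10.65
position: [0.5562, 0.0257, 0.107]
tool_rot: [-2.053, -2.248, -0.131]
ft_force: [-0.1, 0.0, 0.6]
grip_width: 0.218
grip_force: 0.0
time: 11.15
position: [0.5571, 0.0294, 0.2098]
tool_rot: [2.11, 2.326, 0.006]
ft_force: [-0.8, 0.3, -0.5]
grip_width: 0.229
grip_force: 0.0
[0.55594966 0.02783061 0.20817126]
642 [ 0.54739495 -0.00392169  0.10967633] [0.56294256 0.04635659 0.11624364] [0.55472504 0.02114101 0.11322538] [-0.01838453  0.11360368]
((554.3698120117188, 27.022783279418945), (9.725066184997559, 39.518646240234375), 5.476578712463379)
320 198
```

View pics/c7.png

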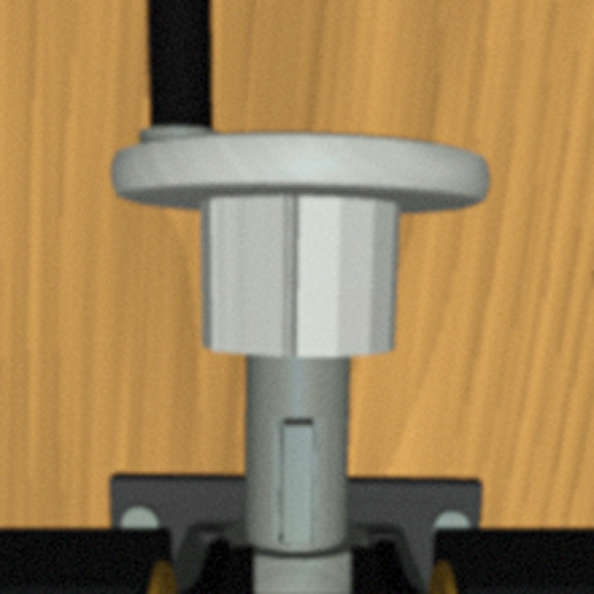

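The key lies flat in the slot: its top sits at z≈0.113 and it is in line with the shaft. In the crop it is at (297,480), the hub above it at (300,275), and the handle at (180,60). Next, measure the handle and the wheel face.

```bash
cat >> h.py <<'E'
A=np.radians(5.3);U=np.array([-np.sin(A),np.cos(A),0]);V=np.array([np.cos(A),np.sin(A),0])
O=np.array([.5555,.026,0])-.02425*U
def drv(P): q=np.asarray(P)-O; return np.stack([q@V,q@U,q[...,2]],-1)*1000
def wrl(x,y,z): return O+(V*x+U*y)/1000+np.array([0,0,z/1000])
def turn(th,y,tip):  # tcp row for handle at angle th, drive y, tip mm below handle centre
    return row(wrl(45*np.sin(th),y,90+45*np.cos(th)-tip),np.degrees(A))
E
python3 - <<'E'
from h import *
for n in("wrist","top"):
    d=cam(n);D=drv(cloud(d));im=d["image"].astype(int)
    m=(D[...,1]>100)&(D[...,1]<200)&(abs(D[...,0])<60)&(D[...,2]>50)&(D[...,2]<160)
    b=m&(im.max(2)<75)&(D[...,2]>110);q=D[b];print(n,b.sum(),q.mean(0) if len(q) else 0,np.percentile(q,[2,50,98],axis=0) if len(q) else 0)
    w=m&(im.min(2)>110);q=D[w];print(w.sum(),np.percentile(q,[1,50,99],axis=0) if len(q) else 0)
    k=(D[...,1]>50)&(D[...,1]<100)&(abs(D[...,0])<32)&(D[...,2]>112)&(D[...,2]<130);print("hub y",np.percentile(D[k][:,1],[1,99]) if k.any() else 0)
R,p=T();print(drv(p)); print(turn(-.75,146,14))
E
```

```text
wrist 1451 [-33.24540948 152.88569339 125.51753601] [[-41.56696584 131.92427395 121.07666684]
 [-32.99776852 153.13920719 125.89884385]
 [-25.78979459 173.06289501 128.18596674]]
3919 [[-51.45212179 100.37750412 103.09797832]
 [ -0.7248538  116.47983458 136.19603658]
 [ 51.46243717 128.200987   149.33654086]]
hub y [66.99166388 99.59887134]
top 88 [-33.17331898 156.86422602 127.43422331] [[-39.27543179 132.51837183 122.21761921]
 [-33.29801194 156.18642269 127.84776034]
 [-26.82125973 181.27870243 132.12712518]]
266 [[-52.70943187 108.057012   105.43925719]
 [ -2.37754389 117.07239631 137.29468115]
 [ 55.77034229 126.46616263 152.91916523]]
hub y 0
[ -0.34090868  22.86714206 206.73331012]
(array([122.9, -30.3,  98. ]), array([-0.1, -0.1, -0.1]))
```

Run:
```python
from h import *
print(turn(-.82,142,12),turn(-.82,142,-80))
```

```text
(array([118.9, -32.5,  98.3]), array([-0.1, -0.1, -0.1])) (array([119.1, -32.8,   6.3]), array([-0.1, -0.1, -0.1]))
```

```bash
python3 -m jog '[[[60,-16,0,0,0,0,45],[119,-32.5,0,0,0,0,45],[119,-32.5,0,0,0,0,45],[119,-32.5,20,0,0,0,45],[119,-32.5,50,0,0,0,45],[119,-32.5,80,0,0,0,45],[119,-32.5,97,0,0,0,45],[119,-32.5,97,0,0,0,45]]]' 3
python3 - <<'E'
from h import *
d=cam("wrist");save(d,"w8.png");R,p=T();print(drv(p),drv(p+R[:,0]*0)-drv(p),np.degrees(np.arctan2(R[1,1],R[0,1])),ctrl.get_state()["ft_force"]);print(turn(-.82,142,12))
E
```

```text
time: 12.1
position: [0.5104, 0.1378, 0.1069]
tool_rot: [-2.12, -2.314, 0.012]
ft_force: [-0.2, -0.6, 0.9]
grip_width: 0.515
grip_force: 0.0
[-33.05556386 140.19687321 108.90440844] [0. 0. 0.] 5.0244848048488056 [-0.32149683 -0.07713538  0.1164917 ]
(array([1.8, 0.1, 0.2]), array([-0.3,  0.1, -0.3]))
```

View pics/w8.png

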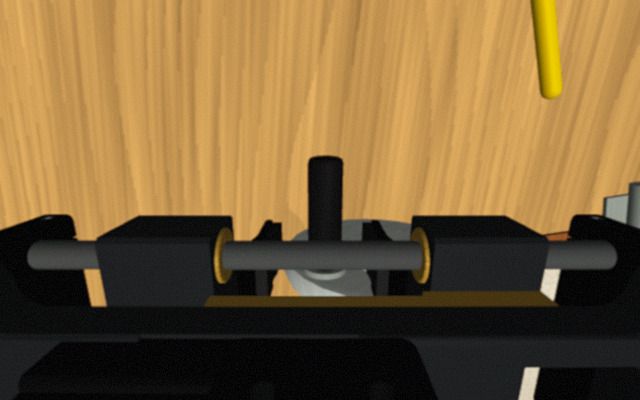

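The handle at (325,200) lies between the fingers. Close loosely around it and start sliding the wheel.

```bash
python3 -m jog '[[[0,0,0,0,0,0,20],[0,0,0,0,0,0,20],[0,0,0,0,0,0,20],[0,0,0,0,0,0,20],[-5,0,0,0,0,0,20],[-10,0,0,0,0,0,20],[-15,0,0,0,0,0,20],[-18,0,0,0,0,0,20],[-18,0,0,0,0,0,20],[-18,0,0,0,0,0,20]]]' 5
cat > m.py <<'E'
from h import *
import sys
s=ctrl.get_state();R,p=T();d=cam("top");D=drv(cloud(d));im=d["image"].astype(int)
m=(D[...,1]>40)&(D[...,1]<140)&(abs(D[...,0])<60)&(D[...,2]>110)&(D[...,2]<156)&(im.min(2)>110)
F=s["ft_force"];print("t",s["time"],"drv",drv(p).round(1),"F",(F@V).round(1),(F@U).round(1),F[2].round(1),"w",(s["grip_width"]*87).round(1),"gf",s["grip_force"])
q=D[m];print("wheel white y",np.percentile(q[:,1],[2,50,90,98]).round(1) if len(q)>5 else None,len(q))
E
python3 m.py
```

```text
time: 13.15
position: [0.5146, 0.1216, 0.1106]
tool_rot: [2.119, 2.319, -0.002]
ft_force: [-1.2, -1.7, 1.1]
grip_width: 0.228
grip_force: 1.0Traceback (most recent call last):
  File "m.py", line 5, in <module>
    F=s["ft_force"];print("t",s["time"],"drv",drv(p).round(1),"F",(F@V).round(1),(F@U).round(1),F[2].round(1),"w",(s["grip_width"]*87).round(1),"gf",s["grip_force"])
                                                                                                                  ^^^^^^^^^^^^^^^^^^^^^^^^^^
AttributeError: 'float' object has no attribute 'round'
```

```bash
sed -i 's/(s\["grip_width"\]\*87).round(1)/round(s["grip_width"]*87,1)/' m.py; python3 m.py
python3 -m jog '[[[-2,0,0,0,0,0,20],[-4,0,0,0,0,0,20],[-6,0,0,0,0,0,20],[-6,0,0,0,0,0,20],[-6,0,0,0,0,0,20]]]' 5; python3 m.py
```

```text
t 13.2 drv [-31.9 123.3 110.6] F -2.5 -0.3 1.3 w 19.9 gf 1.0366978123784065
wheel white y [43.3 70.4 86.9 92.6] 270
time: 13.75
position: [0.5151, 0.1163, 0.1106]
tool_rot: [-2.119, -2.319, 0.001]
ft_force: [-2.5, 0.3, -0.5]
grip_width: 0.232
grip_force: 1.5
t 13.75 drv [-31.9 117.9 110.6] F -2.4 0.5 -0.5 w 20.2 gf 1.462386071216315
wheel white y [44.3 65.7 81.5 87.5] 263
```

```bash
sed -i 's/cam("top")/cam("scene")/; s/^m=.*/rr=np.hypot(D[...,0],D[...,2]-90);m=(D[...,1]>20)\&(D[...,1]<140)\&(rr>38)\&(rr<62)\&(im.min(2)>100)\&(D[...,2]>50)/' m.py; python3 m.py
python3 -c "
from h import *
d=cam('scene');save(d,'s9.png');D=drv(cloud(d));im=d['image'].astype(int)
b=(im.max(2)<60)&(D[...,1]>120)&(D[...,1]<200)&(abs(D[...,0])<60)&(D[...,2]>80)&(D[...,2]<145);print(b.sum(),np.percentile(D[b],[2,50,98],axis=0))"
```

```text
t 13.8 drv [-31.9 117.9 110.6] F -2.9 1.8 -1.1 w 20.1 gf 1.4975503395544365
wheel white y [ 90.   92.2 100.6 104.1] 449Traceback (most recent call last):
  File "<string>", line 4, in <module>
    b=(im.max(2)<60)&(D[...,1]>120)&(D[...,1]<200)&(abs(D[...,0])<60)&(D[...,2]>80)&(D[...,2]<145);print(b.sum(),np.percentile(D[b],[2,50,98],axis=0))
                                                                                                                 ~~~~~~~~~~~~~^^^^^^^^^^^^^^^^^^^^^^^
    return _quantile_unchecked(
        a, q, axis, out, overwrite_input, method, keepdims, weights)
    return _ureduce(a,
                    func=_quantile_ureduce_func,
    ...<5 lines>...
                    overwrite_input=overwrite_input,
                    method=method)
    r = func(a, **kwargs)
    result = _quantile(arr,
                       quantiles=q,
    ...<2 lines>...
                       out=out,
                       weights=wgt)
    slices_having_nans = np.isnan(arr[-1, ...])
                                  ~~~^^^^^^^^^
IndexError: index -1 is out of bounds for axis 0 with size 0
```

```bash
python3 -m jog '[[[-1,0,0,0,0,0,20],[-2,0,0,0,0,0,20],[-2,0,0,0,0,0,20]]]' 5; python3 m.py; python3 m.py
```

```text
time: 14.2
position: [0.5154, 0.1145, 0.1108]
tool_rot: [-2.119, -2.319, 0.0]
ft_force: [-3.7, 1.5, 0.1]
grip_width: 0.232
grip_force: 1.9
t 14.2 drv [-31.8 116.1 110.8] F -3.6 1.9 0.1 w 20.2 gf 1.8895107856951654
wheel white y [ 88.1  90.2  98.6 102. ] 437
t 14.25 drv [-31.8 116.1 110.8] F -4.1 0.9 -0.4 w 20.2 gf 1.9021558575332165
wheel white y [ 88.3  90.4  99.  101.7] 451
```

```bash
python3 -m jog '[[[-1,0,0,0,0,0,20],[-2,0,0,0,0,0,20],[-2,0,0,0,0,0,20]]]' 5; python3 m.py; python3 m.py
```

```text
time: 14.6
position: [0.5155, 0.1131, 0.1108]
tool_rot: [-2.118, -2.319, -0.001]
ft_force: [-4.6, 3.0, 0.4]
grip_width: 0.227
grip_force: 2.3
t 14.6 drv [-31.8 114.7 110.8] F -4.3 3.4 0.4 w 19.8 gf 2.348621701821685
wheel white y [ 86.9  89.   97.6 100.2] 446
t 14.65 drv [-31.7 114.7 110.9] F -4.5 3.8 0.6 w 19.9 gf 2.348335487768054
wheel white y [ 86.8  88.9  97.5 100.3] 442
```

```bash
python3 -m jog '[[[-1,0,0,0,0,0,20],[-2,0,0,0,0,0,20],[-2,0,0,0,0,0,20]]]' 5; python3 m.py; python3 m.py
```

```text
time: 15.0
position: [0.5155, 0.1129, 0.1109]
tool_rot: [-2.116, -2.319, -0.003]
ft_force: [-4.6, 5.9, 0.7]
grip_width: 0.231
grip_force: 4.1
t 15.0 drv [-31.8 114.5 110.9] F -4.1 6.3 0.7 w 20.1 gf 4.098949022591114
wheel white y [86.4 88.8 97.4 99.9] 433
t 15.05 drv [-31.8 114.5 110.9] F -4.8 6.2 0.1 w 20.4 gf 4.096044190227985
wheel white y [86.8 89.  97.5 99.9] 446
```

```bash
python3 -m jog '[[[0,3.3,-3.1,0,0,0,20],[0,6.9,-5.8,0,0,0,20],[0,10.7,-8.1,0,0,0,20],[0,12.7,-9.2,0,0,0,20],[0,12.7,-9.2,0,0,0,20]]]' 5; python3 m.py
```

```text
time: 15.6
position: [0.5263, 0.1139, 0.1201]
tool_rot: [-2.114, -2.317, 0.002]
ft_force: [-10.4, 4.5, 5.3]
grip_width: 0.287
grip_force: 8.0
t 15.6 drv [-21.  114.4 120.1] F -9.9 5.4 5.3 w 24.9 gf 8.041817843914032
wheel white y [ 86.6  88.8  97.5 100.4] 435
```

```bash
python3 -m jog '[[[0,0,0,0,0,0,16],[0,0,0,0,0,0,16],[0,0,0,0,0,0,16],[0,0,0,0,0,0,16]]]' 20; python3 m.py
python3 - <<'E'
from h import *
d=cam('scene');D=drv(cloud(d));im=d['image'].astype(int)
b=(im.max(2)<70)&(D[...,1]>125)&(D[...,1]<170)&(abs(D[...,0])<60)&(D[...,2]>80)&(D[...,2]<150);print(b.sum(),np.percentile(D[b],[2,50,98],axis=0) if b.any() else 0)
E
```

```text
time: 16.05
position: [0.5233, 0.1137, 0.1202]
tool_rot: [-2.111, -2.313, 0.009]
ft_force: [-17.8, 4.7, 13.0]
grip_width: 0.202
grip_force: 21.6
t 16.05 drv [-24.  114.5 120.2] F -17.3 6.3 13.0 w 17.6 gf 21.610678285360336
wheel white y [ 86.4  88.8  97.6 100.3] 441
0 0
```

```bash
cat > ang.py <<'E'
from h import *
d=cam("wrist");D=drv(cloud(d));im=d["image"].astype(int)
b=(im.max(2)<60)&(D[...,1]>132)&(D[...,1]<158)&(abs(D[...,0])<60)&(D[...,2]>105)&(D[...,2]<150)
q=D[b]; x=np.percentile(q[:,0],[3,50,97]) if len(q) else 0; print("handle",len(q),x,np.percentile(q[:,2],97), "angle",np.arcsin((x[0]+x[2])/90))
E
python3 ang.py; python3 m.py
```

```text
handle 1666 [-33.29584705 -25.37668436 -17.74635859] 135.689408965367 angle -0.6030238974248516
t 16.2 drv [-24.  114.6 120.2] F -17.9 6.8 12.9 w 17.2 gf 21.611381471157074
wheel white y [ 86.6  88.8  97.8 100.4] 432
```

```bash
python3 -m jog '[[[0,1.5,-2,0,0,0,16],[0,2.9,-3,0,0,0,16],[0,4.6,-4,0,0,0,16],[0,6.3,-4.5,0,0,0,16],[0,6.3,-4.5,0,0,0,16]]]' 20; python3 m.py;python3 ang.py
```

```text
time: 16.75
position: [0.5294, 0.1139, 0.1249]
tool_rot: [-2.111, -2.313, 0.011]
ft_force: [-18.1, 3.2, 15.9]
grip_width: 0.201
grip_force: 23.7
t 16.75 drv [-17.9 114.2 124.9] F -17.7 4.9 15.9 w 17.5 gf 23.67702506482601
wheel white y [ 86.4  88.5  97.2 100.4] 433
handle 1639 [-27.07370238 -19.24647869 -11.65710455] 139.26149262279193 angle -0.44487195191793605
```

```bash
python3 -m jog '[[[0,0,0,0,0,0,21],[0,0,0,0,0,0,21],[0,0,0,0,0,0,21]]]' 20; python3 m.py;python3 ang.py
```

```text
time: 17.15
position: [0.5346, 0.1124, 0.1257]
tool_rot: [-2.118, -2.319, -0.001]
ft_force: [-5.6, 1.8, 5.8]
grip_width: 0.241
grip_force: 4.2
t 17.15 drv [-12.9 112.2 125.7] F -5.4 2.3 5.8 w 20.9 gf 4.201023392379284
wheel white y [84.  86.6 95.6 99.5] 438
handle 1642 [-23.19947854 -15.67244652  -7.77214574] 140.93772856119273 angle -0.351311136975859
```

```bash
python3 -m jog '[[[-2,0,0,0,0,0,21],[-4,0,0,0,0,0,21],[-6,0,0,0,0,0,21],[-6,0,0,0,0,0,21]]]' 20; python3 m.py;python3 ang.py
```

```text
time: 17.65
position: [0.5354, 0.1057, 0.1256]
tool_rot: [-2.119, -2.319, -0.0]
ft_force: [-6.8, 1.6, 6.2]
grip_width: 0.24
grip_force: 3.9
t 17.65 drv [-12.6 105.5 125.6] F -6.6 2.2 6.2 w 20.9 gf 3.871856890618801
wheel white y [77.7 79.9 89.  93.5] 443
handle 1435 [-23.07694054 -15.51994431  -8.03625948] 140.92519865514677 angle -0.35298704534159914
```

The keyway is found at about -0.34 rad and the wheel slides past the key. Now push it home.

```bash
python3 -m jog '[[[-5,-1,0,0,0,0,21],[-10,-1,0,0,0,0,21],[-15,-1,0,0,0,0,21],[-20,-1,0,0,0,0,21],[-25,-1,0,0,0,0,21],[-30,-1,0,0,0,0,21],[-32,-1,0,0,0,0,21],[-32,-1,0,0,0,0,21]]]' 20; python3 m.py;python3 ang.py
```

```text
time: 18.55
position: [0.5376, 0.0732, 0.1244]
tool_rot: [2.119, 2.318, -0.001]
ft_force: [0.1, 0.5, 0.5]
grip_width: 0.246
grip_force: 0.0
t 18.55 drv [-13.5  72.9 124.4] F 0.2 0.5 0.5 w 21.4 gf 0.0
wheel white y [45.3 47.5 56.8 61. ] 434Traceback (most recent call last):
  File "ang.py", line 4, in <module>
    q=D[b]; x=np.percentile(q[:,0],[3,50,97]) if len(q) else 0; print("handle",len(q),x,np.percentile(q[:,2],97), "angle",np.arcsin((x[0]+x[2])/90))
                                                                                        ~~~~~~~~~~~~~^^^^^^^^^^^
    return _quantile_unchecked(
        a, q, axis, out, overwrite_input, method, keepdims, weights)
    return _ureduce(a,
                    func=_quantile_ureduce_func,
    ...<5 lines>...
                    overwrite_input=overwrite_input,
                    method=method)
    r = func(a, **kwargs)
    result = _quantile(arr,
                       quantiles=q,
    ...<2 lines>...
                       out=out,
                       weights=wgt)
    slices_having_nans = np.isnan(arr[-1, ...])
                                  ~~~^^^^^^^^^
IndexError: index -1 is out of bounds for axis 0 with size 0
```

```bash
python3 -m jog '[[[-2,0,0,0,0,0,21],[-4,0,0,0,0,0,21],[-6,0,0,0,0,0,21],[-8,0,0,0,0,0,21],[-8,0,0,0,0,0,21]]]' 20; python3 m.py
```

```text
time: 19.15
position: [0.5372, 0.0715, 0.1243]
tool_rot: [-2.112, -2.318, -0.006]
ft_force: [-2.1, 10.4, -1.4]
grip_width: 0.236
grip_force: 5.1
t 19.15 drv [-14.   71.2 124.3] F -1.1 10.5 -1.4 w 20.6 gf 5.107465535402298
wheel white y [44.  46.1 55.2 58.8] 436
```

Solid stop at 10 N with the disc face at about 59–60 mm, so the wheel is home. Release and retreat.

```bash
python3 -m jog '[[[5,0,0,0,0,0,21],[9,0,0,0,0,0,30],[12,0,0,0,0,0,45],[12,0,0,0,0,0,45],[12,0,0,0,0,0,45],[12,0,-30,0,0,0,45],[12,0,-80,0,0,0,45],[12,0,-120,0,0,0,45],[12,0,-120,0,0,0,45],[12,0,-120,0,0,0,45]]]' 20; python3 m.py
```

```text
time: 20.2
position: [0.5375, 0.0779, 0.2454]
tool_rot: [2.119, 2.318, 0.003]
ft_force: [0.1, -0.7, -0.2]
grip_width: 0.516
grip_force: 0.0
t 20.2 drv [-13.1  77.6 245.4] F 0.0 -0.7 -0.2 w 44.9 gf 0.0
wheel white y [44.  46.5 55.3 58. ] 405
```

```bash
python3 -c "
from bench import ctrl
print(ctrl.close_job())"
```

```text
the job is handed in; nothing more can be done
None
```

The small key is in the slot, the handwheel is pushed home against the shoulder and released, and the job is handed in at about 20 s; no verdict came back.

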